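# Unhitch the trailer tongue and hold it up

## Robot

A 6-joint arm with a two-finger parallel gripper is mounted at the origin on the work surface. World frame = base frame: x ahead of the robot, y to its left, z up, the work surface at z = 0. Lengths are in m, angles in rad, forces in N, time in s.
With the tool pointing down it reaches from about 0.225 to 0.875 m from the base axis. Payload 3.4 kg.
Tool frame: the origin (TCP) lies on the centre line of the jaws, within the pads' length; the fingertips stand 17 mm ahead of it and the grasp point (between the pads) lies 2 mm behind it (manip.finger_overhang is the distance from the TCP to the fingertips, in m); y points along the fingers, x is the direction in which the jaws open and shut, and the axes are right-handed (so a half turn about y gives the same grasp; the last joint's range is limited). The gripper opens to 85 mm and grips with 20 to 120 N. Pads are 22 mm wide; open, the fingers measure 114 mm over their backs; the gripper's body (76 mm by 85 mm) begins 54 mm behind the grasp point. The pads swing forward as they close: fully open they stand 13 mm farther back than shut.
Start: joints at [1.058, 0.276, 1.505, -0, 1.361, -0.121], TCP at [0.22, 0.531, 0.248] pointing down, gripper open.
Joint ranges: [-2.89, 2.89], [-0.75, 2.08], [0.22, 2.7], [-1.18, 4.32], [0.11, 2.71], [-2.7, 2.7]. Speed limits (rad/s): [2.57, 2.57, 3.14, 3.14, 3.14, 3.14].

## Interface

Orientations are given as a unit quaternion [w, x, y, z].
In Python, from rig import manip gives the robot as it stands.
- The arm moves only by the tool arm_command, never from a script. Its argument "commands" is a list of rows, each a list of 3 entries, a list of its own where there are three numbers: the finger opening in cm, from 0 to 8.54, then the shift along the world's x, y, z in cm, then the turn about the world's z in rad. A call has 1 to 12 rows; each row shifts and turns the commanded pose from where the row before left it; what a row does not reach is not made up. A row lasts 1/10 s, in which the tool goes at most 50 mm and 8.59 degrees, less where a joint would pass 70% of its speed; a pose out of reach is approached as far as the arm can. A call with a gripper value outside its range is refused whole. The fingers move at their own pace and stop on an object; "grip_force" is the grip in N (left out, the last holds). Time passes only in rows, so rows that do not move let the fingers close. It gives the time, the measured TCP pose, the force and the opening at its end, in the units of the state.
- manip.get_state(): the state, without advancing time (a new reading comes with each control period).
- manip.get_image(name): name is "scene" or "side" or "wrist"; returns a dict with "pixels" (400x640x3 uint8, red, green, blue), "range_z" (400x640 float32, m along the optical axis (not along the pixel's ray), 0 where there is no reading), "intrinsics" (3x3 intrinsics, pixels), "R" (3x3) and "t" (3): a world point X has camera coordinates R X + t. Camera axes: x right, y down, z forward; pixel columns grow to the right and rows downward; lengths in m; the calibration is good to about 2 mm. A picture is of the moment at which its call begins.
- manip.sign_off(): hands the job in, once; it reports no verdict.
The state is a dict: "clock": time; "qpos": joint angles; "qd": joint speeds; "effort": joint torques, N m; "position": TCP position; "ee_rot": TCP orientation; "contact_force": force on the tool from outside, world axes, zero at the start; "moment": the same for the moment, N m; "width": finger opening in m.
Only numpy, scipy, OpenCV 4.12 (cv2) and the standard library are available. Lean on these libraries where they do the work, as an engineer would, in place of code of your own. Each camera call takes 0.05 s, during which the arm holds its last target.

## Task

Rust and grit drop about when the hitch on this stand is opened, so first lower the open lid of the grey small-parts box gently shut, without slamming it. Then pull the hitch's side latch outward, away from the coupler, against its spring, and with the latch pulled lift the tongue off the ball until the bottom rim of the coupler is higher than the top of the ball. Finish while holding the tongue still up there with the gripper, nothing else propping it, the lid still shut and the loose things on the bench not knocked from their places.

Things in the scene. Friction and masses are not known exactly. Their poses are not given: they have to be found in the camera images.
- hitch: Steel hitch test stand bolted to the bench, fixed, left or right of the robot's centre line: base plate 340 x 130 x 12 mm with a 50 mm ball and a hinge bracket 200 mm behind it. Origin on the bench under the ball centre; x from ball to bracket (roughly away from the robot), y to the latch's side, z up. A 68 mm wide (y) flange under the ball, underside at 50 mm, holds the hooked latch down.
- coupler_rim (a point): Centre of the coupler's open underside, over the ball, on the tongue; 65 mm above the bench while down. The coupler is a steel cap over the ball: from 63 mm before to 35 mm behind the ball, 64 mm wide, roof 118 mm above the bench. The 50 mm square grey tongue tube (top at 117 mm) runs back from it to the hinge.
- tongue (a joint): Rise of the tongue about its hinge (axis along the stand's y, at x 200, z 92 mm), rad: 0 = down on the ball, positive = coupler up, stop at 0.6. Blocked at about 0.02 while the latch is hooked. From 0.27 up the coupler's whole rim is higher than the top of the ball. It falls back if let go; lifting at the latch grip takes about 5 to 8 N.
- latch (a joint): Sideways travel of the latch, m: 0 = hooked, grows as it is pulled outward (the stand's +y), stop at 0.016. Free of the flange from 0.010: pull to 0.013 or more before lifting. The spring pushes back with about 5 N at 0 and 11 N at the stop. The latch rides on the tongue, so lifting the latch grip lifts the tongue.
- latch_grip (a point): Centre of the latch's grip, a dark upright steel block 56 long (stand's x), 14 thick (y), 30 mm high, over the latch side of the coupler; while down its centre is 40 mm beside the ball in +y, 155 mm above the bench, its underside 22 mm above the coupler's roof. Axes as the stand's, tipped with the tongue. Two spring bolts below reach out to y 77 mm, at most 106 mm above the bench.
- ball_top (a point): Top of the hitch ball, 108 mm above the bench (under the coupler while it is down).
- partsbox: Grey small-parts box fixed to the bench, 160 (x) x 200 (y) x 70 mm high, with nuts in it; origin at the centre of its underside, x from its front (robot side) to its hinge side, z up. It is on the other side of the robot's centre line from the hitch.
- lid (a joint): Opening of the box's lid, rad: 0 = shut flat on the box, starts between 0.8 and 1.2. The hinge is stiff: the lid stays where it is left, and about 1 to 3 N at its free edge moves it down.
- lid_hinge (a point): Middle of the lid's hinge line, on the far (+x) top edge of the box, 70 mm above the bench; the line is the box's y. The lid is a plate 160 mm long (from the hinge to its free edge, towards the robot when shut), 200 mm wide, 8 mm thick; its underside is at hinge height when shut.
- lid_handle (a point): Tip of the small black knob on the lid's outer face, 30 mm from the lid's free edge, midway across, 35 mm above the outer face.
- tin: Bystander: closed round aluminium tin, 70 mm across, 55 mm high; origin at the centre of its underside.
- spareball: Bystander: loose spare hitch ball standing on its own 52 mm round foot, 69 mm high overall; not part of the hitch. Origin at the centre of its underside.
- spool: Bystander: white wire spool standing on end, 56 mm across, 46 mm high; origin at the centre of its underside.
- screwdriver: Bystander: screwdriver lying on the bench in front of (on the robot's side of) the parts box.
- spanner: Bystander: steel spanner lying on the bench in front of (on the robot's side of) the hitch stand.
- cup: Bystander: open white plastic cup, 72 mm across, 85 mm high, at one side; origin at the centre of its underside.
- wheel: Bystander: flat terracotta-coloured grinding wheel lying down, 80 mm across, 22 mm thick, at one side; origin at the centre of its underside.

How it is judged:
By the outcome, as a careful person would: the job done as asked, in the order asked, and still so for the second after the job is handed in, while the arm keeps its last pose, push and grip.
It also fails if it takes over 58 s, if anything falls off the work surface, if the arm or the gripper's body presses on something with over 40 N, if the wrist force passes 120 N, or if a joint passes its speed limit or range.

## Working session

There is one attempt and no reset: what is moved stays moved. The work goes in short steps, Python scripts to look and compute and a tool call to move; the robot and the scene stay as the last step left them, time stands still between calls to the robot, and variables do not carry over. Pictures are saved under pics/ and viewed, and the job is handed in when it is done.

Besides the shell and the picture viewer there is one more tool, called after "Request:" in YAML: its name, and indented under it one key for each argument. arm_command: Moves the arm, as the interface text tells. Its arguments: {"type":"object","properties":{"commands":{"type":"array"},"grip_force":{"type":"number"}},"required":["commands"]}

```bash
ls; mkdir -p pics; python3 - <<'E'
from rig import manip
import cv2, numpy as np
s=manip.get_state()
for k,v in s.items(): print(k,np.round(v,3))
print(manip.finger_overhang)
for n in("scene","side","wrist"):
    im=manip.get_image(n); cv2.imwrite(f"pics/{n}0.png",im["pixels"][:,:,::-1]); np.savez(f"{n}0.npz",**{k:np.array(v) for k,v in im.items()})
    R=np.array(im["R"]);print(n,"cam at",np.round(-R.T@np.array(im["t"]),3),"fwd",np.round(R[2],2))
E
```

```text
pics
clock 0.0
qpos [ 1.058  0.277  1.506  0.     1.361 -0.121]
qd [-0.     0.    -0.001  0.001  0.    -0.001]
effort [ 0.0000e+00 -4.1677e+01 -2.4581e+01 -0.0000e+00  1.1000e-02 -0.0000e+00]
position [0.219 0.531 0.247]
ee_rot [-0.587  0.588  0.393 -0.394]
contact_force [ 0.063 -0.445 -0.647]
moment [ 0.036 -0.015  0.018]
width 0.085
0.017
scene cam at [1.221 0.891 1.022] fwd [-0.47 -0.63 -0.62]
side cam at [-0.166 -0.813  0.936] fwd [ 0.54  0.58 -0.61]
wrist cam at [0.145 0.563 0.373] fwd [ 0.29 -0.12 -0.95]
```

View pics/scene0.png

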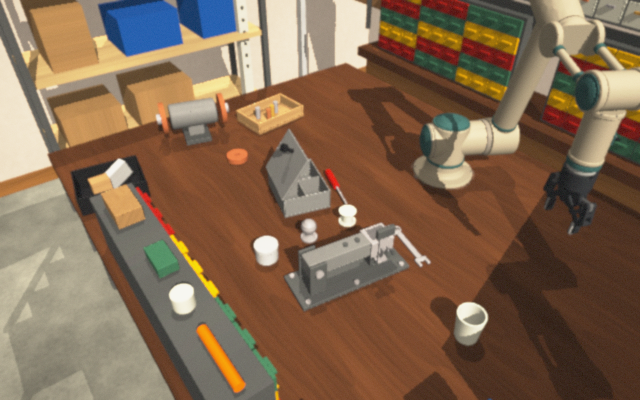

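View pics/side0.png

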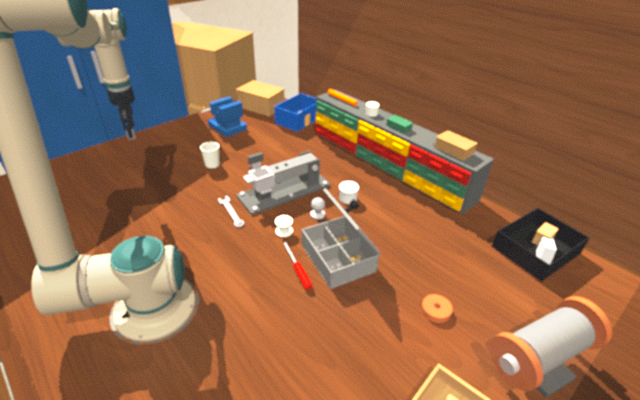

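View pics/wrist0.png

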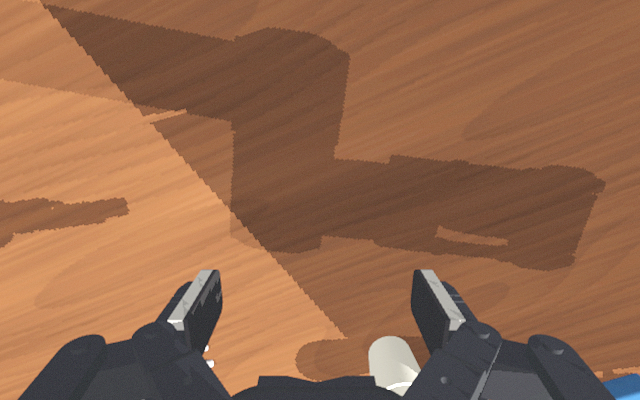

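The scene picture shows the hitch at about (350,262), with the box and its open lid at (295,175). The spool is at (347,215), the spare ball at (309,230), the tin at (266,250), the spanner at (410,245) and the screwdriver at (335,185). In the side view the hitch is at (285,180) and the box at (340,245). Next I'll fuse the depth into a top view.

```bash
cat > h.py <<'E'
import numpy as np, cv2
def cloud(d):
    z=d["range_z"]; K=d["intrinsics"]; v,u=np.mgrid[0:z.shape[0],0:z.shape[1]]
    c=np.stack([(u-K[0,2])/K[0,0]*z,(v-K[1,2])/K[1,1]*z,z],-1)
    return (c-d["t"])@d["R"], z>0
def proj(d,X):
    c=np.asarray(X)@d["R"].T+d["t"]; p=c@d["intrinsics"].T; return p[...,:2]/p[...,2:]
E
python3 - <<'E'
from h import *
# top map x 0.2..0.95 (down->up), y -0.4..0.6
S=800
hm=np.zeros((600,800),np.float32); rgb=np.zeros((600,800,3),np.uint8)
for n in("scene","side"):
    d=np.load(f"{n}0.npz"); P,ok=cloud(d)
    for dx in range(1):
        u=((0.5-P[...,1])*S).astype(int); v=((0.95-P[...,0])*S).astype(int)
    m=ok&(u>=1)&(u<799)&(v>=1)&(v<599)&(P[...,2]<0.3)&(P[...,2]>-.02)
    o=np.argsort(P[...,2][m])
    for U,V,Z,C in zip(u[m][o],v[m][o],P[...,2][m][o],d["pixels"][m][o]):
        a=hm[V-1:V+2,U-1:U+2]; k=a<=Z+ .001
        a[k]=Z; rgb[V-1:V+2,U-1:U+2][k]=C
for x in np.arange(.2,.95,.1):
    v=int((.95-x)*S); cv2.putText(rgb,f"{x:.1f}",(0,v),0,.4,(255,255,255)); cv2.line(rgb,(0,v),(10,v),(255,255,255))
for y in np.arange(-.5,.5,.1):
    u=int((.5-y)*S); cv2.putText(rgb,f"{y:.1f}",(u,595),0,.4,(255,255,255)); cv2.line(rgb,(u,590),(u,600),(255,255,255))
cv2.imwrite("pics/top.png",rgb[:,:,::-1]); 
cv2.imwrite("pics/hm.png",cv2.applyColorMap(np.clip(hm/0.22*255,0,255).astype(np.uint8),cv2.COLORMAP_JET))
E
```

```text
(no output)
```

View pics/top.png

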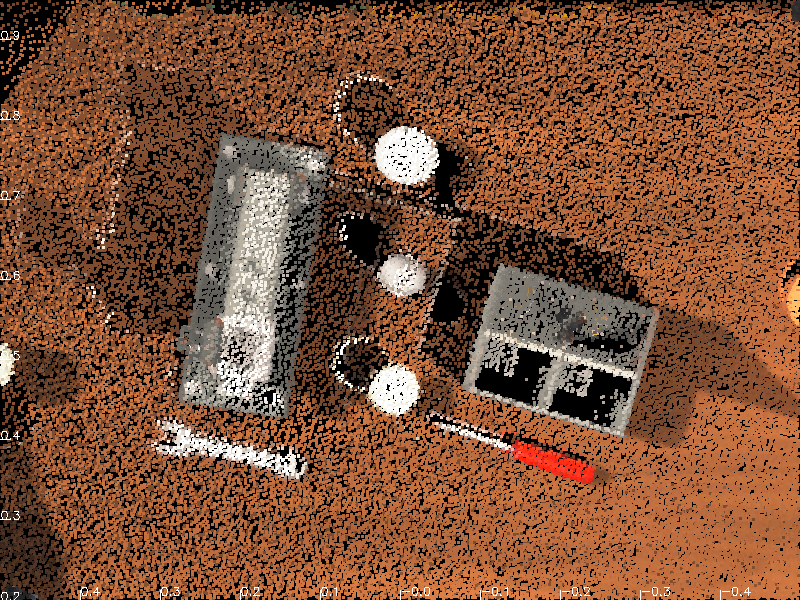

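View pics/hm.png

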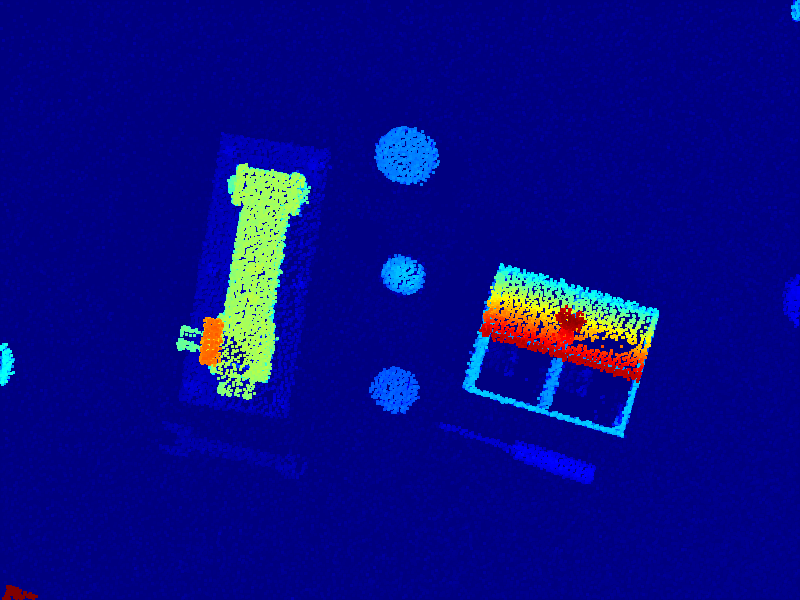

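The top view separates everything cleanly: hitch on the left with the grip at map px (211,342), box on the right with the lid open about 1 rad. Next I'll fit the poses.

```bash
python3 - <<'E'
from h import *
ds=[np.load(f"{n}0.npz") for n in("scene","side")]
Ps=[];Cs=[]
for d in ds:
    P,ok=cloud(d); Ps.append(P[ok]);Cs.append(d["pixels"][ok])
def box(p): 
    r=cv2.minAreaRect((p*1000).astype(np.float32)); return [np.round(x,1) for x in r]
for i,P in enumerate(Ps):
    x,y,z=P.T
    reg=(x>.4)&(x<.8)&(y>.08)&(y<.3)
    g=reg&(z>.145)&(z<.2); print("grip",g.sum(),box(P[g][:,:2]),"ztop",np.percentile(z[g],[5,50,95]).round(4))
    gt=g&(z>.165); print(" griptop",gt.sum(),box(P[gt][:,:2]))
    t=reg&(z>.112)&(z<.122); print("top",t.sum(),box(P[t][:,:2]),np.median(z[t]).round(4))
    b=reg&(z>.007)&(z<.017); print("base",box(P[b][:,:2]))
    b=reg&(z>.09)&(z<.11)&(x<.56)&(y>.22); print("bolts",box(P[b][:,:2]))
    rb=(x>.38)&(x<.65)&(y>-.32)&(y<-.06)
    r=rb&(z>.064)&(z<.073); print("boxrim",r.sum(),box(P[r][:,:2]))
    l=(x>.45)&(x<.65)&(y>-.33)&(y<-.06)&(z>.085)&(z<.35); L=P[l]
    c=np.median(L,0)
    for _ in range(8):
        U=L if _==0 else L[abs((L-c)@n)<.004]
        c=U.mean(0); n=np.linalg.svd(U-c,full_matrices=False)[2][2]
    n*=np.sign(n[0]) if abs(n[0])>.05 else 1
    print("lid",len(U),len(L),"c",c.round(4),"n",n.round(4),"zmax",L[:,2].max(),"d",(c@n).round(4))
    h=(L-c)@n; k=L[abs(h)>.012]; print(" knob",len(k),np.median(k,0).round(4),"h",np.percentile(h,[0,1,50,99,100]).round(4), k[abs((k-c)@n)>.028].mean(0).round(4))
    for nm,xx,yy in(("spool",.46,0.01),("ball",.61,0),("tin",.757,-.005)):
        m=(abs(x-xx)<.05)&(abs(y-yy)<.05)&(z>.015); print(nm,box(P[m][:,:2]),z[m].max().round(3))
E
```

```text
grip 184 [array([523.3, 239. ]), array([18.9, 56.2]), np.float64(83.2)] ztop [0.1471 0.1635 0.1706]
 griptop 82 [array([522.6, 238.2]), array([16.5, 55.7]), np.float64(79.4)]
top 1341 [array([597.9, 189.2]), array([ 79.4, 283.2]), np.float64(79.2)] 0.1162
base [array([584.5, 193.5]), array([134.8, 388.3]), np.float64(78.6)]
bolts [array([506. , 249.8]), array([99.1, 56. ]), np.float64(0.3)]
boxrim 149 [array([ 513.9, -194.7]), array([199.5, 164.2]), np.float64(74.2)]
lid 1326 1476 c [ 0.5489 -0.1996  0.1469] n [ 0.796  -0.2347  0.5579] zmax 0.21671800418750564 d 0.5657
 knob 72 [ 0.5528 -0.2043  0.2039] h [-0.0107 -0.0061  0.0001  0.0431  0.0471] [ 0.5545 -0.2071  0.2063]
spool [array([461.2,   7.2]), array([55.7, 51.8]), np.float64(47.8)] 0.05
ball [array([609.6,   2.4]), array([38. , 43.3]), np.float64(59.7)] 0.07
tin [array([755.4,  -6.1]), array([70.7, 67.5]), np.float64(45.5)] 0.061
grip 124 [array([522.2, 232.5]), array([18.4, 57.4]), np.float64(83.6)] ztop [0.1468 0.1621 0.1725]
 griptop 52 [array([521.4, 232.3]), array([18.3, 54. ]), np.float64(80.7)]
top 721 [array([596.6, 182. ]), array([ 79.6, 288.2]), np.float64(80.0)] 0.1182
base [array([579.1, 151.4]), array([184.1, 407.6]), np.float64(74.8)]
bolts [array([517.1, 262.5]), array([23.4,  7.6]), np.float64(73.6)]
boxrim 387 [array([ 510.9, -202.5]), array([205. , 161.8]), np.float64(73.5)]
lid 221 362 c [ 0.5111 -0.2531  0.1793] n [ 0.783  -0.2497  0.5697] zmax 0.2184952812314743 d 0.5655
 knob 82 [ 0.5434 -0.2171  0.2077] h [-0.0067 -0.0057  0.0008  0.0435  0.045 ] [ 0.5459 -0.2199  0.21  ]
spool [array([462.4,   5.2]), array([53.9, 52.3]), np.float64(75.2)] 0.053
ball [array([601.5, -11.2]), array([35.7, 41.6]), np.float64(48.5)] 0.073
tin [array([753.9, -13.8]), array([67.7, 67.7]), np.float64(50.9)] 0.062
```

Fits from the depth cloud:

| Item | Result |
|---|---|
| Hitch yaw | about -10.5° |
| Latch grip | (0.522, 0.2355), top at 0.171 (given 0.170) |
| Box centre | (0.512, -0.198), yaw -16.5° |
| Lid angle | about 0.98 rad |
| Knob tip (predicted) | (0.554, -0.211, 0.202) |
| Knob tip (measured) | about (0.55, -0.213, 0.208) |

The sizes agree with those given. I'll push the lid with closed fingers beside the knob.

Request:
arm_command:
  commands:
    - [0,[0,0,4],0.1]
    - [0,[2.3,-4.2,0.2],0]
    - [0,[2.3,-4.2,0.2],0]
    - [0,[2.3,-4.2,0.2],0]
    - [0,[2.3,-4.2,0.2],0]
    - [0,[2.3,-4.2,0.2],0]
    - [0,[2.3,-4.2,0.2],0]
    - [0,[2.3,-4.2,0.2],0]
    - [0,[2.3,-4.2,0.2],0]
    - [0,[2.3,-4.2,0],0]
    - [0,[2.3,-4.2,0],0]
    - [0,[2.3,-4.2,0],0]
  grip_force: 40

```text
clock: 1.35
position: [0.473, 0.0676, 0.3043]
ee_rot: [0.568, -0.567, -0.422, 0.422]
contact_force: [1.2, 0.0, -0.1]
width: -0.0
```

Request:
arm_command:
  commands:
    - [0,[1.8,-3.8,0],0]
    - [0,[1.8,-3.8,0],0]
    - [0,[1.8,-3.8,0],0]
    - [0,[1.8,-3.8,0],0]
    - [0,[1.6,-3.8,0],0]
    - [0,[1.0,-2.4,0],0]
    - [0,[0,0,0],0]
    - [0,[0,0,0],0]

```text
clock: 2.15
position: [0.5703, -0.1447, 0.3035]
ee_rot: [0.568, -0.567, -0.421, 0.422]
contact_force: [0.3, 0.0, 0.3]
width: 0.0001
```

```bash
python3 - <<'E'
from rig import manip
import cv2, numpy as np
s=manip.get_state(); print(s["position"],s["ee_rot"],s["contact_force"])
im=manip.get_image("scene"); cv2.imwrite("pics/scene1.png",cv2.resize(im["pixels"][60:260,200:520,::-1],(800,500)))
im=manip.get_image("wrist"); cv2.imwrite("pics/wrist1.png",im["pixels"][:,:,::-1])
E
```

```text
[ 0.5702779  -0.14471724  0.30354362] [ 0.56838062 -0.56690426 -0.42146703  0.4218158 ] [0.32847596 0.01030349 0.32908613]
```

View pics/scene1.png

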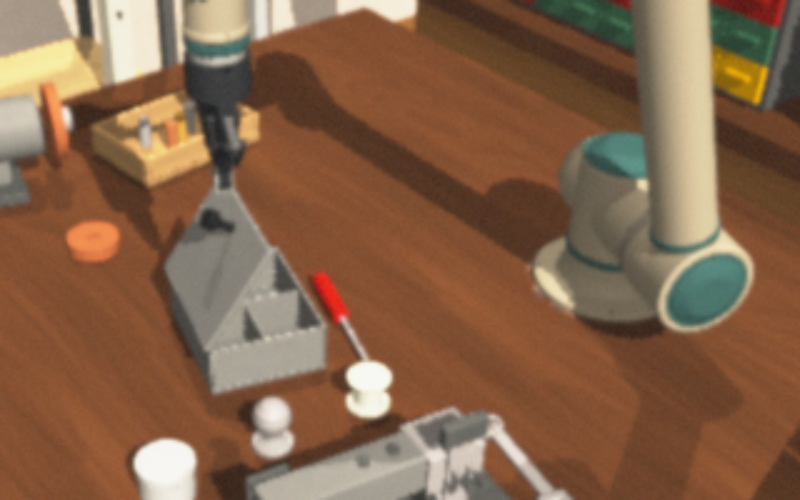

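View pics/wrist1.png

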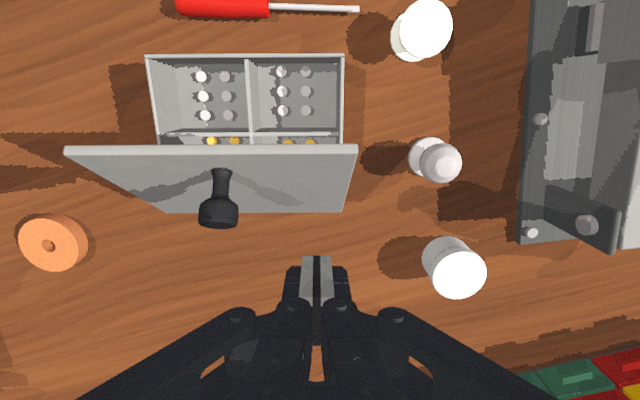

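The wrist view shows the closed fingers at (317,280) on the outer (far) side of the lid, to the right of the knob at (218,210). That is the pose I wanted. Next I'll work out the arc.

```bash
python3 - <<'E'
import numpy as np
yaw=-.288; X=np.array([np.cos(yaw),np.sin(yaw)]);Y=np.array([-X[1],X[0]]); H=np.array([.589,-.221])
def p(th,r=.125,hw=.011,l=.05):
    c,s=np.cos(th),np.sin(th); rho=r*c-.008*s-hw
    return np.r_[H-rho*X+l*Y,.07+r*s+.008*c+.017]
prev=None
for th in [1.15,1.05,.95,.85,.75,.65,.55,.45,.35,.25,.15,.1,.05,0,-.02]:
    q=p(th); print(th,q.round(4), None if prev is None else (100*(q-prev)).round(2)); prev=q
E
```

```text
1.15 [ 0.5718 -0.1638  0.2044] None
1.05 [ 0.5608 -0.1605  0.1994] [-1.1   0.33 -0.5 ]
0.95 [ 0.5503 -0.1574  0.1933] [-1.05  0.31 -0.61]
0.85 [ 0.5404 -0.1545  0.1862] [-0.99  0.29 -0.71]
0.75 [ 0.5313 -0.1518  0.1781] [-0.91  0.27 -0.81]
0.65 [ 0.523  -0.1493  0.169 ] [-0.83  0.25 -0.9 ]
0.55 [ 0.5156 -0.1471  0.1592] [-0.74  0.22 -0.99]
0.45 [ 0.5092 -0.1452  0.1486] [-0.64  0.19 -1.06]
0.35 [ 0.5038 -0.1436  0.1374] [-0.54  0.16 -1.12]
0.25 [ 0.4995 -0.1423  0.1257] [-0.43  0.13 -1.17]
0.15 [ 0.4964 -0.1414  0.1136] [-0.31  0.09 -1.21]
0.1 [ 0.4953 -0.1411  0.1074] [-0.11  0.03 -0.62]
0.05 [ 0.4944 -0.1408  0.1012] [-0.08  0.02 -0.62]
0 [ 0.4939 -0.1407  0.095 ] [-0.05  0.02 -0.62]
-0.02 [ 0.4938 -0.1406  0.0925] [-0.01  0.   -0.25]
```

Request:
arm_command:
  commands:
    - [0,[0.9,-2.1,0],0]
    - [0,[0,0,-3],0]
    - [0,[0,0,-3],0]
    - [0,[0,0,-2.6],0]
    - [0,[0,0,0],0]
    - [0,[0,0,0],0]

```text
clock: 2.85
position: [0.5796, -0.1646, 0.219]
ee_rot: [0.567, -0.567, -0.422, 0.422]
contact_force: [0.4, 0.0, 0.6]
width: -0.0001
```

Move onto the arc: to the 1.15 point and then down to 0.75, two rows per 0.1 rad.

Request:
arm_command:
  commands:
    - [0,[-0.8,0.1,-1.5],0]
    - [0,[-0.55,0.15,-0.25],0]
    - [0,[-0.55,0.15,-0.25],0]
    - [0,[-0.5,0.15,-0.3],0]
    - [0,[-0.5,0.15,-0.3],0]
    - [0,[-0.5,0.15,-0.35],0]
    - [0,[-0.5,0.15,-0.35],0]
    - [0,[-0.45,0.15,-0.4],0]
    - [0,[-0.45,0.15,-0.4],0]

```text
clock: 3.75
position: [0.5312, -0.1527, 0.1771]
ee_rot: [-0.567, 0.567, 0.422, -0.422]
contact_force: [0.1, -1.2, 0.6]
width: -0.0002
```

```bash
python3 - <<'E'
from rig import manip
import cv2, numpy as np
s=manip.get_state(); print(s["position"],s["contact_force"])
im=manip.get_image("wrist"); cv2.imwrite("pics/wrist2.png",im["pixels"][:,:,::-1])
im=manip.get_image("scene"); cv2.imwrite("pics/scene2.png",cv2.resize(im["pixels"][100:260,200:440,::-1],(750,500)))
E
```

```text
[ 0.53122019 -0.15266135  0.17706212] [ 0.14773778 -1.19996657  0.57557213]
```

View pics/scene2.png

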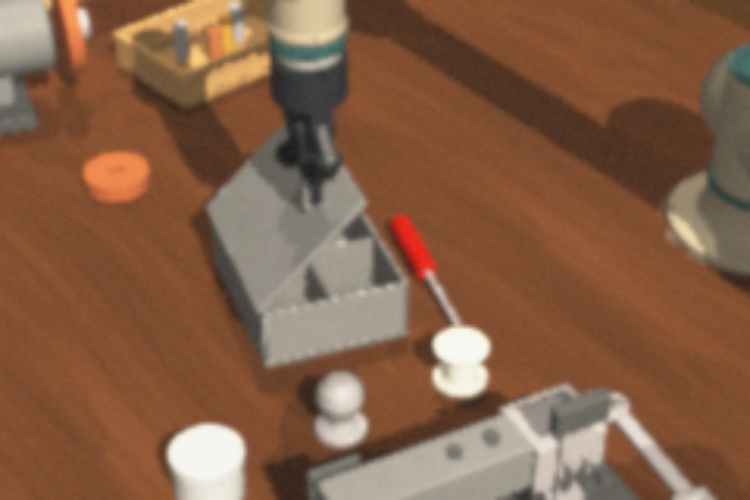

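View pics/wrist2.png

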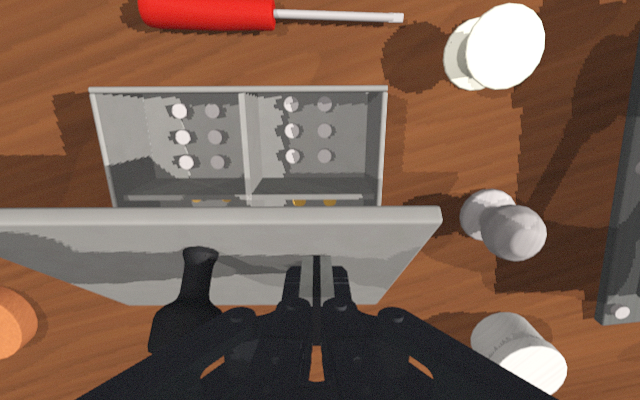

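The wrist view shows the fingertip at (317,262) on the lid's outer face and the lid following. The knob at (190,310) is clear of the fingers, but I'll drift 1 cm further from it while continuing the arc.

Request:
arm_command:
  commands:
    - [0,[-0.4,0.2,-0.45],0]
    - [0,[-0.4,0.2,-0.45],0]
    - [0,[-0.35,0.2,-0.5],0]
    - [0,[-0.35,0.2,-0.5],0]
    - [0,[-0.3,0.2,-0.5],0]
    - [0,[-0.3,0.2,-0.55],0]
    - [0,[-0.25,0.2,-0.55],0]
    - [0,[-0.25,0.2,-0.55],0]
    - [0,[-0.2,0.15,-0.6],0]
    - [0,[-0.2,0.1,-0.6],0]
    - [0,[-0.15,0.05,-0.6],0]
    - [0,[-0.15,0.05,-0.6],0]

```text
clock: 5.05
position: [0.4983, -0.1329, 0.1122]
ee_rot: [0.568, -0.567, -0.422, 0.422]
contact_force: [-0.1, -1.1, 0.7]
width: 0.0
```

Now the last 0.15 rad, slowly (about 0.2 to 0.25 rad/s).

Request:
arm_command:
  commands:
    - [0,[-0.05,0,-0.3],0]
    - [0,[-0.05,0,-0.3],0]
    - [0,[-0.05,0,-0.3],0]
    - [0,[-0.05,0,-0.25],0]
    - [0,[0,0,-0.2],0]
    - [0,[0,0,-0.15],0]
    - [0,[0,0,-0.15],0]

```text
clock: 5.75
position: [0.4965, -0.1331, 0.0962]
ee_rot: [0.567, -0.567, -0.422, 0.422]
contact_force: [-0.9, 0.1, 0.8]
width: 0.0001
```

Request:
arm_command:
  commands:
    - [0,[0,0,-0.1],0]
    - [0,[0,0,-0.1],0]
    - [0,[0,0,0],0]

```text
clock: 6.05
position: [0.4965, -0.1331, 0.0954]
ee_rot: [-0.567, 0.567, 0.422, -0.422]
contact_force: [-3.0, 2.1, 8.0]
width: -0.0001
```

```bash
cat > lid.py <<'E'
from rig import manip
from h import *
s=manip.get_state(); print(s["position"],s["contact_force"])
yaw=-.288; X=np.array([np.cos(yaw),np.sin(yaw)]);Y=np.array([-X[1],X[0]]); H=np.array([.589,-.221])
for n in("scene","side"):
    d=manip.get_image(n); P,ok=cloud(d); P=P[ok]; r=P[:,:2]-H; rho=-r@X; l=r@Y
    m=(rho>.01)&(rho<.15)&(l<-.03)&(l>-.09)&(P[:,2]>.05)&(P[:,2]<.15)
    a=np.polyfit(rho[m],P[m,2],1); print(n,m.sum(),"slope",a[0].round(4),"z at hinge",a[1].round(4),"edge z",np.polyval(a,.16).round(4))
E
python3 lid.py
```

```text
[ 0.49648356 -0.13306317  0.09542589] [-2.99706228  2.14942633  7.9591916 ]
scene 348 slope -0.0004 z at hinge 0.0778 edge z 0.0777
side 693 slope 0.0005 z at hinge 0.0798 edge z 0.0798
```

The lid is flat, with a slope under 0.001 and its top at 0.078 to 0.080 m. The fingers press on it with 8 N. Next I'll lift off and go above the latch grip.

Request:
arm_command:
  commands:
    - [0,[0,0,2],0]
    - [0,[0,0,4],0]
    - [0,[0,0,5],0]
    - [0,[0,0,5],0.05]
    - [2,[0.2,2,3],0.058]
    - [5,[0.3,4.5,0],0]
    - [5,[0.3,4.5,0],0]
    - [5,[0.3,4.5,0],0]
    - [5,[0.3,4.5,0],0]
    - [5,[0.3,4.5,0],0]
    - [5,[0.3,4.5,0],0]
    - [5,[0,0,0],0]

```text
clock: 7.35
position: [0.5166, 0.1621, 0.2841]
ee_rot: [0.543, -0.542, -0.455, 0.453]
contact_force: [0.3, -0.7, -0.0]
width: 0.0498
```

Request:
arm_command:
  commands:
    - [5,[0.3,4,0],0]
    - [5,[0.3,3.5,0],0]
    - [5,[0,0,-2],0]
    - [5,[0,0,-2],0]
    - [5,[0,0,0],0]
    - [5,[0,0,0],0]

```text
clock: 7.95
position: [0.5228, 0.2313, 0.2444]
ee_rot: [-0.544, 0.544, 0.452, -0.452]
contact_force: [1.2, 0.4, -0.3]
width: 0.0499
```

```bash
python3 lid.py; python3 - <<'E'
from rig import manip
from h import *
s=manip.get_state(); print(s["position"])
for n in("wrist","side","scene"):
    d=manip.get_image(n); np.savez(n+"3.npz",**{k:np.array(v) for k,v in d.items()})
    p=d["pixels"][:,:,::-1]
    cv2.imwrite(f"pics/{n}3.png",p if n=="wrist" else cv2.resize(p[110:260,150:390] if n=="side" else p[180:330,270:510],(800,500),interpolation=cv2.INTER_CUBIC))
    P,ok=cloud(d);P=P[ok]; m=(abs(P[:,0]-.522)<.05)&(abs(P[:,1]-.236)<.04)&(P[:,2]>.167)&(P[:,2]<.175)
    if m.sum()>5: print(n,m.sum(),P[m].mean(0).round(4),cv2.minAreaRect((P[m][:,:2]*1000).astype(np.float32)))
E
```

```text
[0.52276503 0.23132288 0.24436671] [ 1.1611476   0.38345961 -0.33270364]
scene 373 slope 0.0011 z at hinge 0.0778 edge z 0.078
side 695 slope -0.0019 z at hinge 0.08 edge z 0.0797
[0.52340106 0.23154717 0.24551675]
wrist 1580 [0.5194 0.2394 0.1689] ((520.88916015625, 239.16717529296875), (13.712459564208984, 55.32417297363281), 80.46701049804688)
side 38 [0.5216 0.233  0.1702] ((523.6370849609375, 234.18698120117188), (15.5826997756958, 54.75013732910156), 82.23762512207031)
scene 63 [0.5223 0.2388 0.1688] ((522.1368408203125, 239.00579833984375), (15.493024826049805, 52.348873138427734), 81.81965637207031)
```

View pics/wrist3.png

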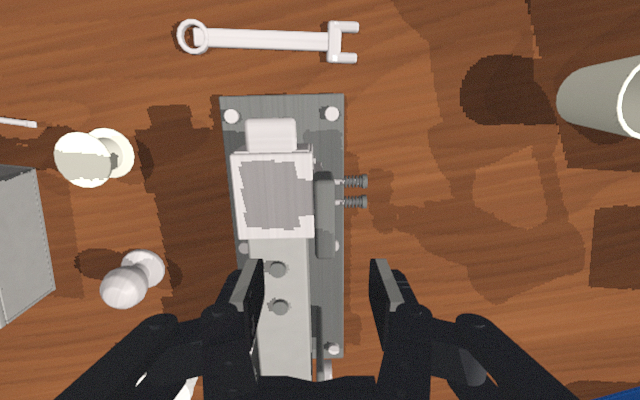

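View pics/scene3.png

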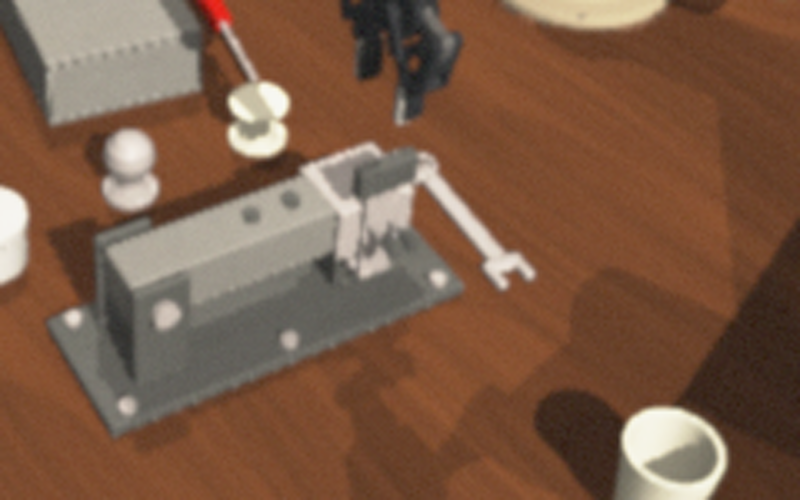

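The wrist view shows the grip block at (325,214), latch side to the right, and the bolts at (355,190). Its measured centre is (0.521, 0.239). Moving over it and down with the jaws 50 mm open.

Request:
arm_command:
  commands:
    - [5,[-0.2,0.9,-1],0]
    - [5,[0,0,-2],0]
    - [5,[0,0,-2],0]
    - [5,[0,0,-1.5],0]
    - [5,[0,0,-1.5],0]
    - [5,[0,0,-1.2],0]
    - [5,[0,0,0],0]
    - [5,[0,0,0],0]

```text
clock: 9.0
position: [0.5206, 0.2412, 0.1523]
ee_rot: [0.544, -0.544, -0.452, 0.452]
contact_force: [0.4, -0.3, 0.0]
width: 0.0501
```

```bash
python3 - <<'E'
from rig import manip
from h import *
s=manip.get_state(); print(s["position"],s["contact_force"])
for n in("wrist",):
    d=manip.get_image(n); p=d["pixels"][:,:,::-1]
    cv2.imwrite(f"pics/{n}4.png",p)
    P,ok=cloud(d);P=P[ok]; m=(abs(P[:,0]-.522)<.05)&(abs(P[:,1]-.236)<.014)&(P[:,2]>.165)&(P[:,2]<.175)
    print(m.sum(),P[m].mean(0),cv2.minAreaRect((P[m][:,:2]*1000).astype(np.float32)))
E
```

```text
[0.52064779 0.24123285 0.1523059 ] [ 0.37884656 -0.31279962  0.01436959]
4284 [0.51773841 0.2396204  0.16879109] ((520.6917114257812, 239.0010528564453), (14.041627883911133, 56.07399368286133), 80.63663482666016)
```

View pics/wrist4.png

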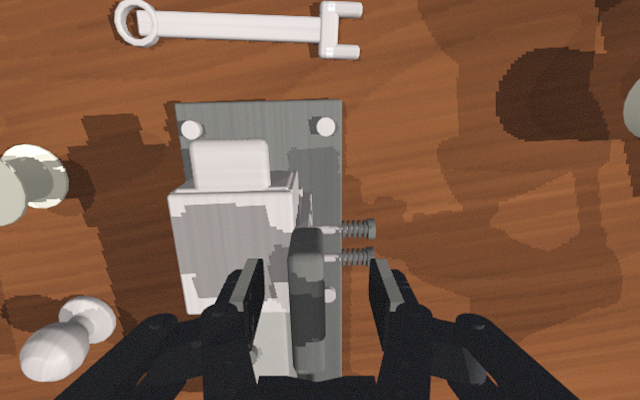

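The block at (308,300) sits between the pads at (250,290) and (385,290), with the jaws biased about 2 mm outward as planned. Closing.

Request:
arm_command:
  commands:
    - [3,[0,0,0],0]
    - [2,[0,0,0],0]
    - [1,[0,0,0],0]
    - [0.5,[0,0,0],0]
    - [0.5,[0,0,0],0]
    - [0.5,[0,0,0],0]
  grip_force: 60

```text
clock: 9.65
position: [0.5207, 0.2391, 0.1532]
ee_rot: [-0.542, 0.544, 0.452, -0.453]
contact_force: [-0.3, -4.6, 3.6]
width: 0.0129
```

Grip is solid at 12.9 mm wide. The measured pose gives way a little under load, so I'll pull outward along the latch axis and watch the actual travel.

Request:
arm_command:
  commands:
    - [0.5,[0.03,0.2,0],0]
    - [0.5,[0.03,0.2,0],0]
    - [0.5,[0.03,0.2,0],0]
    - [0.5,[0.04,0.2,0],0]
    - [0.5,[0.04,0.2,0],0]
    - [0.5,[0.04,0.2,0],0]
    - [0.5,[0,0,0],0]

```text
clock: 10.35
position: [0.5224, 0.2498, 0.1532]
ee_rot: [-0.541, 0.545, 0.451, -0.454]
contact_force: [-2.1, -8.7, 5.3]
width: 0.0134
```

Request:
arm_command:
  commands:
    - [0.5,[0.03,0.2,0],0]
    - [0.5,[0.03,0.2,0],0]
    - [0.5,[0.02,0.1,0],0]
    - [0.5,[0,0,0],0]

```text
clock: 10.75
position: [0.523, 0.2537, 0.1532]
ee_rot: [-0.541, 0.545, 0.451, -0.455]
contact_force: [-2.0, -12.0, 4.9]
width: 0.0133
```

Travel is about 14.8 mm and the force is about 12 N, so the latch is near its stop and above the 13 mm asked. Now the first 0.1 rad of lift along the arc.

Request:
arm_command:
  commands:
    - [0.5,[0.13,-0.02,0.39],0]
    - [0.5,[0.14,-0.02,0.39],0]
    - [0.5,[0.14,-0.03,0.39],0]
    - [0.5,[0.15,-0.03,0.39],0]
    - [0.5,[0.16,-0.03,0.39],0]
    - [0.5,[0,0,0],0]

```text
clock: 11.35
position: [0.5285, 0.252, 0.1695]
ee_rot: [-0.542, 0.544, 0.449, -0.457]
contact_force: [-0.4, -11.4, -8.1]
width: 0.0132
```

Request:
arm_command:
  commands:
    - [0.5,[0.18,-0.03,0.38],0]
    - [0.5,[0.18,-0.03,0.38],0]
    - [0.5,[0.18,-0.03,0.38],0]
    - [0.5,[0.18,-0.03,0.38],0]
    - [0.5,[0.18,-0.03,0.37],0]
    - [0.5,[0.21,-0.03,0.36],0]
    - [0.5,[0.21,-0.04,0.36],0]
    - [0.5,[0.22,-0.04,0.36],0]
    - [0.5,[0.22,-0.04,0.35],0]
    - [0.5,[0.22,-0.04,0.35],0]
    - [0.5,[0,0,0],0]

```text
clock: 12.45
position: [0.547, 0.2487, 0.2056]
ee_rot: [-0.543, 0.544, 0.447, -0.457]
contact_force: [-1.6, -9.9, -8.5]
width: 0.0136
```

Request:
arm_command:
  commands:
    - [0.5,[0.25,-0.04,0.34],0]
    - [0.5,[0.25,-0.04,0.34],0]
    - [0.5,[0.25,-0.04,0.34],0]
    - [0.5,[0.25,-0.04,0.33],0]
    - [0.5,[0.26,-0.05,0.33],0]
    - [0.5,[0.26,-0.05,0.33],0]
    - [0.5,[0,0,0],0]
    - [0.5,[0,0,0],0]

```text
clock: 13.25
position: [0.5618, 0.2463, 0.2254]
ee_rot: [0.544, -0.543, -0.447, 0.458]
contact_force: [-3.5, -10.5, -6.4]
width: 0.0133
```

```bash
python3 lid.py; cat > tong.py <<'E'
from rig import manip
from h import *
s=manip.get_state(); print(s["clock"],s["position"],s["contact_force"],s["width"])
yaw=-.17; X=np.array([np.cos(yaw),np.sin(yaw)]);Y=np.array([-X[1],X[0]]); B=np.array([.521,.2385])-.04*Y
import sys
for n in("scene","side"):
    d=manip.get_image(n); P,ok=cloud(d);P=P[ok]; r=P[:,:2]-B; x=r@X;y=r@Y
    m=(x>.05)&(x<.16)&(abs(y)<.018)&(P[:,2]>.1)&(P[:,2]<.24)
    a=np.polyfit(x[m],P[m,2],1); print(n,m.sum(),"tongue angle",-np.arctan(a[0]).round(3),"resid",np.std(P[m,2]-np.polyval(a,x[m])).round(4))
    p=d["pixels"][:,:,::-1]
    cv2.imwrite(f"pics/{n}{sys.argv[1]}.png",cv2.resize(p[110:260,150:390] if n=="side" else p[160:310,270:510],(800,500),interpolation=cv2.INTER_CUBIC))
E
python3 tong.py 5
```

```text
[0.56178105 0.24629765 0.22538381] [ -3.54903785 -10.46029167  -6.41706217]
scene 372 slope 0.0039 z at hinge 0.0776 edge z 0.0782
side 690 slope 0.0001 z at hinge 0.0798 edge z 0.0798
13.35 [0.5617929  0.24631683 0.22540851] [ -3.26525933 -10.41591396  -6.48706321] 0.013257695565708416
scene 464 tongue angle 0.386 resid 0.0025
side 110 tongue angle 0.395 resid 0.002
```

View pics/scene5.png

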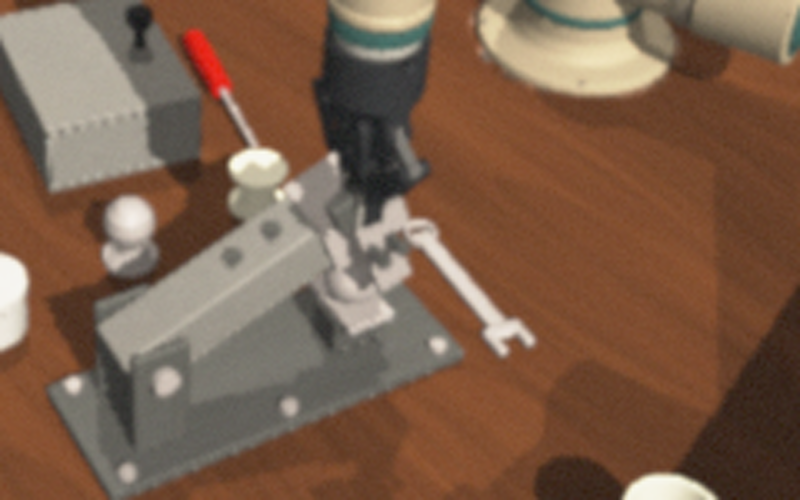

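View pics/side5.png

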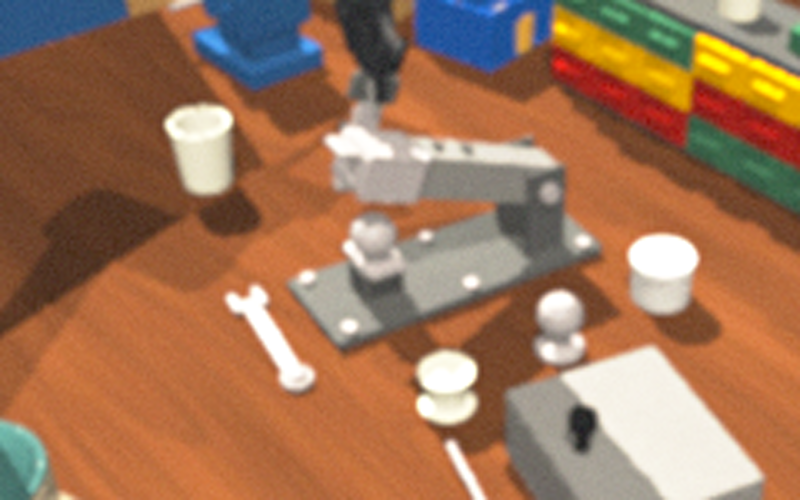

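Both views show the tongue up at about 0.39 rad, well clear of the bare ball (side view (373,235)). The lid is shut. I'll hold for half a second, check for creep, and compare the bystanders with where they started.

Request:
arm_command:
  commands:
    - [0.5,[0,0,0],0]
    - [0.5,[0,0,0],0]
    - [0.5,[0,0,0],0]
    - [0.5,[0,0,0],0]
    - [0.5,[0,0,0],0]
    - [0.5,[0,0,0],0]

```text
clock: 14.05
position: [0.5618, 0.2463, 0.2254]
ee_rot: [0.543, -0.543, -0.447, 0.458]
contact_force: [-3.3, -9.6, -6.6]
width: 0.0136
```

```bash
python3 tong.py 6; python3 lid.py; python3 - <<'E'
from rig import manip
from h import *
for n in("side","scene"):
    a=cloud(np.load(n+"0.npz")); b=cloud(manip.get_image(n))
    for nm,xx,yy,w,zl,zh in(("spool",.46,.006,.05,.015,.06),("ball",.606,-.003,.045,.015,.08),("tin",.755,-.009,.06,.015,.07),("spanner",.385,.22,.11,.004,.02),("screwdr",.375,-.13,.12,.01,.04),("cup",.49,.52,.08,.02,.1),("wheel",.58,-.5,.08,.01,.03)):
        o=[]
        for P,ok in(a,b):
            m=ok&(abs(P[...,0]-xx)<min(w,.06))&(abs(P[...,1]-yy)<w)&(P[...,2]>zl)&(P[...,2]<zh); o+=[m.sum(),P[m].mean(0)[:2].round(3) if m.sum() else None]
        print(n,nm,*o)
E
```

```text
14.05 [0.56176046 0.24630269 0.22541931] [-3.28372677 -9.6101785  -6.60165154] 0.013599107805347956
scene 476 tongue angle 0.388 resid 0.0025
side 106 tongue angle 0.39 resid 0.0018
[0.56173543 0.24633384 0.22540247] [ -3.3265781  -10.80600131  -6.99928005]
scene 378 slope -0.006 z at hinge 0.0781 edge z 0.0771
side 710 slope 0.0015 z at hinge 0.0795 edge z 0.0798
side spool 198 [0.46  0.001] 197 [0.461 0.002]
side ball 161 [ 0.599 -0.014] 157 [ 0.599 -0.014]
side tin 317 [ 0.747 -0.019] 319 [ 0.747 -0.019]
side spanner 345 [0.394 0.204] 352 [0.395 0.201]
side screwdr 377 [ 0.385 -0.191] 374 [ 0.385 -0.191]
side cup 343 [0.494 0.514] 339 [0.494 0.514]
side wheel 615 [ 0.568 -0.527] 614 [ 0.568 -0.527]
scene spool 202 [0.464 0.011] 204 [0.465 0.011]
scene ball 199 [0.612 0.006] 205 [0.612 0.006]
scene tin 514 [0.76  0.002] 513 [0.76  0.002]
scene spanner 245 [0.392 0.227] 301 [0.392 0.219]
scene screwdr 191 [ 0.387 -0.173] 168 [ 0.382 -0.166]
scene cup 940 [0.497 0.526] 941 [0.496 0.526]
scene wheel 234 [ 0.575 -0.515] 229 [ 0.574 -0.517]
```

```bash
python3 -c "
from rig import manip
print(manip.sign_off()); s=manip.get_state(); print(s['clock'],s['position'],s['contact_force'],s['width'])"
```

```text
the job is handed in; nothing more can be done
None
the job is handed in; nothing more can be done
```

The job is done and handed in at about 14 s of the 58 s allowed. I pushed the lid shut along its arc with the closed fingers, slowing at the end. Then I gripped the latch block, pulled it outward about 14.8 mm, and lifted the tongue along its hinge arc, where the gripper still holds it.

**Last checks:**
- **Tongue:** it stands at 0.39 rad in both views, against the 0.27 needed. The tool stayed put to within 0.1 mm over the last half second or so.
- **Lid:** still shut. Its top face is at 77 to 80 mm, against 78 mm for a closed lid. The two views differ by about 2 mm and the fitted slope is at most 0.006.
- **Force:** the highest reading I saw was about 14 N in all.
- **Loose things:** the spool, spare ball, tin, cup and wheel are within 2 mm of their start.
- **Spanner and screwdriver:** in the scene view their averages moved 8 to 9 mm. The number of visible points changed too, and the side view shows at most 3 mm. I put this down to changed shadow or occlusion, since the arm never went near either.

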